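# Slide the fretwork blank into the jig and lock it

### The job

Slide the tan MDF blank along the brown bed of the green jig, into the slot between the two rails, until it is fully home against the end stop; do not lift it off the bed. Then swing the yellow turn-button fully shut behind it, and leave the other things on the bench and jig where they are.

Things in the scene. Friction and masses are not known exactly. Their poses are not given: they have to be found in the camera images.
- blank: the work: flat tan MDF blank 140 x 110 x 12 mm (x, y, z) with a dark sawn star pattern on its upper face, lying on the jig's bed. Origin at the centre of its underside; x along its 140 mm length, z up
- jig: holding jig fixed to the bench: dark-brown bed on a green base, green rails. Origin at bench height; z up, +x is the direction in which the blank slides in (mm in this frame below). Bed: x -260 to 240, y -130 to 130, flat upper face at z 30. The slot lies between two rails, x 40 to 165, open from above between their lips
- mouth (a point): centre of the slot's mouth on the bed, jig (40, 0, 30) mm. Rail inner walls stand at y +-56.5 mm (113 mm apart for the 110 mm blank); lips overhang them 8 mm inwards, underside 14 mm and top 22 mm above the bed. From x 12 to 40 mm low guides, 14 mm high, flare out to y +-66.5 mm
- stop (a point): foot of the end stop's face on the bed, jig (150, 0, 30) mm: a green cross bar, 22 mm high, square to the rails
- slot_home (a point): where the centre of the blank's underside lies when fully home against the stop, midway between the rails: jig (80, 0, 30) mm, axes as the jig's. The blank's rear end then stands at jig x = 10 mm, 30 mm out of the rails
- latch (a joint): angle of the yellow turn-button, a level bar on an upright pivot beside the mouth. 0 = shut: the bar points along the jig's -y, across the mouth just behind the blank. It grows as the bar opens, clockwise seen from above (pi/2: points along the jig's -x), up to 2.5 rad; it stays where it is left
- pivot (a point): the turn-button's pivot, on the bed's upper face, at (-5, 85, 30) mm in the jig's frame. The bar is 16 mm wide, reaches 100 mm from the pivot, 4 to 16 mm above the bed
- latch_knob (a point): centre of the top of the black knob that stands on the turn-button's bar, 85 mm from the pivot; knob 16 mm across, from 16 to 38 mm above the bed
- wax_tin: round brass-coloured tin, 56 mm across, 24 mm high, on the end of the jig's bed beyond the stop; a bystander
- offcut: pale wooden block 110 x 35 x 25 mm lying on the bench beside the jig, on the side away from the robot; a bystander
- screwdriver: screwdriver lying on the bench; a bystander
- brush: hand brush lying on the bench; a bystander
- square: try square with dark wooden stock 140 mm and steel blade 170 mm, lying flat; a bystander
- pot: blue cup, 80 mm across, 90 mm high; a bystander
Things that resemble listed ones, but are neither listed nor needed, are in the scene too. Leave any orange or purple look-alike of the blank alone.

How it is judged:
By the outcome, as a careful person would: the job done as asked, in the order asked, and still so for the second after the job is handed in, with the robot touching nothing.
It also fails if it takes over 64 s, if anything falls off the work surface, if the arm or the gripper's body presses on something with over 40 N, if the wrist force passes 120 N, or if a joint passes its speed limit or range.

### The arm

A 6-joint arm with a two-finger parallel gripper is mounted at the origin on the work surface. World frame = base frame: x ahead of the robot, y to its left, z up, the work surface at z = 0. Lengths are in m, angles in rad, forces in N, time in s.
With the tool pointing down it reaches from about 0.275 to 0.85 m from the base axis. Payload 19 kg.
Tool frame: the origin (TCP) lies midway between the tips of the shut fingers; the grasp point (between the pads) lies 19 mm behind it; z points along the fingers, y is the line along which they close (so a half turn about z gives the same grasp; the last joint's range is limited). The gripper opens to 85 mm and grips with 20 to 120 N. Pads are 22 mm wide; open, the fingers measure 114 mm over their backs; the gripper's body (76 mm by 85 mm) begins 54 mm behind the grasp point. The pads swing forward as they close: fully open they stand 13 mm farther back than shut.
Start: joints at [-1.471, 0.15, 1.437, -0, 1.554, -0.134], TCP at [0.133, -0.559, 0.231] pointing down, gripper open.
Joint ranges: [-2.8, 2.8], [-0.68, 2.1], [0.12, 2.68], [-1.39, 4.53], [0.16, 2.79], [-2.81, 2.81]. Speed limits (rad/s): [1.89, 1.89, 2.22, 3.01, 3.01, 3.01].

### API

Orientations are given as a unit quaternion [w, x, y, z].
In Python, from workcell import * gives the robot as it stands. The module is installed in compiled form; this text tells all that it offers.
- The arm moves only by the shell command python3 -m inch 'ROWS' [FORCE]. ROWS is a JSON object of lists of equal length, an entry for each row: "hand": the finger opening in cm, from 0 to 8.54; "slide": the shift along the tool's x, y, z in cm, a list of three; "twist": the turn about the tool's z in rad. In form: {"hand": [hand, ...], "slide": [[dx, dy, dz], ...], "twist": [twist, ...]}. A call has exactly 10 rows; each row is the pose to reach, as a shift and turn from the pose commanded when the call began, along the tool's axes at that moment; what a row does not reach only later rows make up. A row lasts 1/10 s, in which the tool goes at most 50 mm and 8.59 degrees, less where a joint would pass 70% of its speed; a pose out of reach is approached as far as the arm can. A call with a gripper value outside its range is refused whole. The fingers move at their own pace and stop on an object; FORCE is the grip in N (left out, the last holds). Time passes only in rows, so rows that repeat a pose let the fingers close, or fill a call up. It gives the time, the measured TCP pose, the force, the opening and the grip force at its end, in the units of the state.
- read_state(): the state, without advancing time (a new reading comes with each control period).
- read_camera(name): name is "scene" or "top" or "wrist"; returns a dict with "img" (400x640x3 uint8, red, green, blue), "mtx" (3x3 intrinsics, pixels), "R" (3x3) and "t" (3): a world point X has camera coordinates R X + t. Camera axes: x right, y down, z forward; pixel columns grow to the right and rows downward; lengths in m; the calibration is good to about 2 mm. A picture is of the moment at which its call begins. There is no depth.
- hand_in(): hands the job in; it is judged then, once.
The state is a dict: "time_s": time; "q": joint angles; "qd": joint speeds; "joint_efforts": joint torques, N m; "tcp_pos": TCP position; "eef_rot": TCP orientation; "force": force on the tool from outside, world axes, zero at the start; "moment": the same for the moment, N m; "grip_width": finger opening in m; "grasp_force": force on a finger pad.
Only numpy, scipy, OpenCV 4.12 (cv2) and the standard library are available. Lean on these libraries where they do the work, as an engineer would, in place of code of your own. Each camera call takes 0.05 s, during which the arm holds its last target. There are 200 camera calls.

## Working session

There is one attempt and no reset: what is moved stays moved. The work goes in short steps, Python scripts to look and compute and a shell command to move; the robot and the scene stay as the last step left them, time stands still between calls to the robot, and variables do not carry over. Pictures are saved under pics/ and viewed, at most 12 in all, crops included, and the job is handed in when it is done.

```bash
mkdir -p pics; python3 - <<'E'
from workcell import *
import cv2
for n in("scene","top"):
    c=read_camera(n); cv2.imwrite(f"pics/{n}0.png",c["img"][:,:,::-1]); print(n,c["mtx"].round(1).tolist(),c["R"].round(4).tolist(),c["t"].round(4).tolist())
s=read_state(); print(s["tcp_pos"],s["eef_rot"],s["grip_width"],s["time_s"])
E
```

```text
scene [[478.5, 0.0, 318.7], [0.0, 478.5, 198.3], [0.0, 0.0, 1.0]] [[-0.1887, 0.982, 0.0081], [0.5982, 0.1215, -0.792], [-0.7788, -0.1446, -0.6104]] [0.0903, -0.2845, 2.0099]
top [[430.9, 0.0, 324.1], [0.0, 430.9, 208.8], [0.0, 0.0, 1.0]] [[-0.0208, -0.9997, -0.0141], [-0.9979, 0.0216, -0.0617], [0.062, 0.0128, -0.998]] [0.0248, 0.5488, 1.1831]
[ 0.13316576 -0.55916455  0.23079959] [-5.00827530e-04  9.93174417e-01  1.16637590e-01  3.64135581e-06] 0.08543509683887966 0.1
```

View pics/scene0.png

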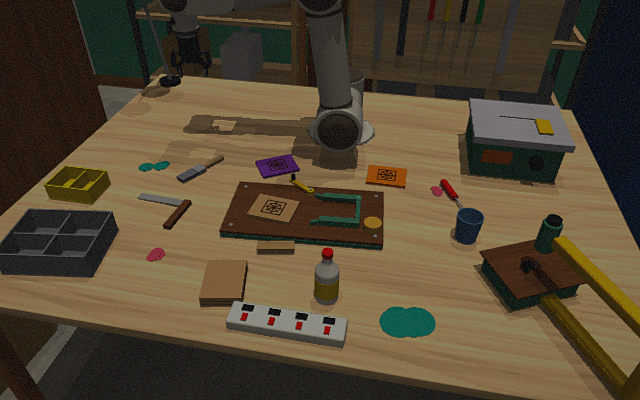

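View pics/top0.png

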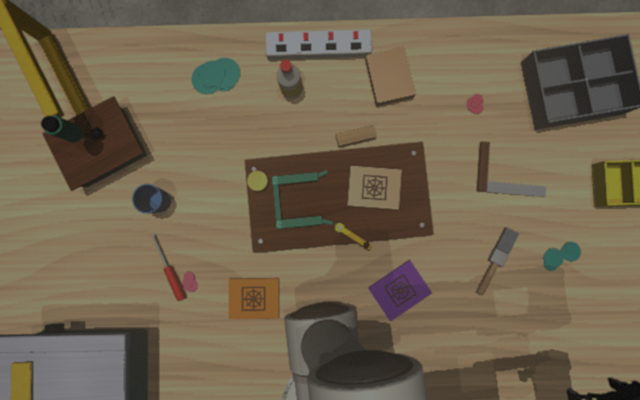

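The jig is at top-image (340,197), with its slot opening to the right. The tan blank is on the bed at (375,187), and the yellow button's pivot is near (339,228) with the bar pointing to (368,247). Look-alikes are orange (254,298), purple (400,290) and a plain brown board (390,75). The tan one on the bed with the star pattern fits the description. I'll confirm that in an enlarged crop.

```bash
python3 - <<'E'
import cv2
i=cv2.imread("pics/top0.png")[130:265,240:440]; cv2.imwrite("pics/crop0.png",cv2.resize(cv2.convertScaleAbs(i,alpha=1.8),None,fx=4,fy=4,interpolation=cv2.INTER_CUBIC))
E
```

```text
(no output)
```

View pics/crop0.png

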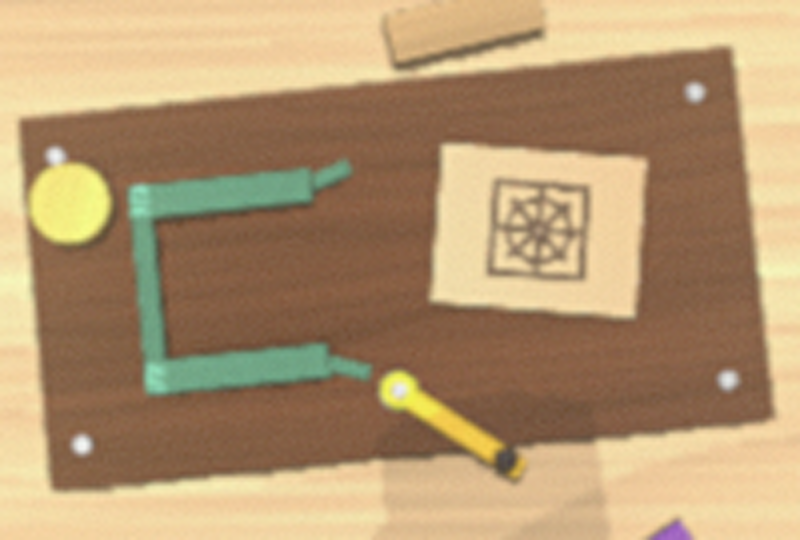

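```bash
cat > h.py <<'E'
import numpy as np, cv2
from workcell import *
TOP=dict(mtx=np.array([[430.9,0,324.1],[0,430.9,208.8],[0,0,1]]),R=np.array([[-0.0208,-0.9997,-0.0141],[-0.9979,0.0216,-0.0617],[0.062,0.0128,-0.998]]),t=np.array([0.0248,0.5488,1.1831]))
def ray(uv,z,c=TOP):
    R,t=c["R"],c["t"]; C=-R.T@t; d=R.T@np.linalg.solve(c["mtx"],[uv[0],uv[1],1]); return (C+d*(z-C[2])/d[2])[:2]
def fit(A,B): # rigid 2d A->B
    a,b=np.mean(A,0),np.mean(B,0); X,Y=A-a,B-b
    th=np.arctan2((X[:,0]*Y[:,1]-X[:,1]*Y[:,0]).sum(),(X*Y).sum()); R=np.array([[np.cos(th),-np.sin(th)],[np.sin(th),np.cos(th)]])
    t=b-R@a; return R,t,th,np.abs(X@R.T-Y).max()
E
cat > m.py <<'E'
from h import *
f=lambda p,z:ray((240+p[0]/4-.4,130+p[1]/4-.4),z)
J=np.array([[240,-130],[-260,-130],[-260,130],[240,130]])/1e3
W=np.array([f(p,.03) for p in[(22,120),(730,47),(772,418),(53,489)]])
R,t,th,e=fit(J,W); print("jig",t,th,e); inv=lambda w:(R.T@(w-t))*1e3
B=np.array([[70,-55],[-70,-55],[-70,55],[70,55]])/1e3
WB=np.array([f(p,.042) for p in[(443,145),(647,157),(635,318),(431,302)]])
Rb,tb,tbh,e=fit(B,WB); print("blank",tb,tbh,e,"in jig",inv(tb),tbh-th)
p=f((398,388),.048);k=f((508,460),.068);print("pivot",inv(p),"knob",inv(k),k)
for n,q in dict(home=(.08,0),rearhome=(.01,0),piv=(-.005,.085)).items(): print(n,R@q+t)
s=read_state();from scipy.spatial.transform import Rotation as Q
w=s["eef_rot"];print(Q.from_quat([*w[1:],w[0]]).as_matrix().round(3))
E
python3 m.py
```

```text
jig [ 0.58101569 -0.01605568] 1.6489018828244568 0.0034375436882966848
blank [ 0.60389806 -0.12556897] 1.4750887152757888 0.0012402989952233628 in jig [-110.96484255  -14.26770344] -0.17381316754866805
pivot [-4.26049367 83.41390521] knob [-71.48486481 138.41847466] [ 0.4485969  -0.09812287]
home [0.5747736  0.06370042]
rearhome [ 0.58023543 -0.00608617]
piv [ 0.49666496 -0.02767266]
[[ 0.973  0.232 -0.   ]
 [ 0.232 -0.973  0.001]
 [ 0.    -0.001 -1.   ]]
```

```bash
cat > go.py <<'E'
import sys; from h import *
from scipy.spatial.transform import Rotation as Q
# args: jig x,y (mm), z(mm), tool-x yaw relative jig x -> slide (cm), twist
R=lambda a:np.array([[np.cos(a),-np.sin(a)],[np.sin(a),np.cos(a)]])
JT,JA=np.array([.5810,-.0161]),1.6489
s=read_state();w=s["eef_rot"];M=Q.from_quat([*w[1:],w[0]]).as_matrix();p=s["tcp_pos"]
print("t",round(s["time_s"],2),"jig",(R(JA).T@(p[:2]-JT)*1e3).round(1),"z",p[2].round(4),"F",np.round(s["force"],1),"w",round(s["grip_width"],4),"yawrel",round(np.arctan2(M[1,0],M[0,0])-JA,3))
a=[float(v) for v in sys.argv[1:]]
for i in range(0,len(a),4):
    x,y,z,ya=a[i:i+4]; g=np.array([*(JT+R(JA)@[x/1e3,y/1e3]),z/1e3])
    print("slide",(M.T@(g-p)*100).round(2),"twist",round(np.arctan2(M[1,0],M[0,0])-JA-ya,3))
E
python3 go.py -120 -102 130 -1.571 -120 -102 21 -1.571
```

```text
t 0.1 jig [-506.5  488.8] z 0.2308 F [ 0.1 -1.  -0.4] w 0.0854 yawrel -1.415
slide [ 64.36 -29.01  10.12] twist 0.156
slide [ 64.36 -29.    21.02] twist 0.156
```

```bash
python3 -m inch '{"hand":[8.5,8.5,8.5,8.5,8.5,8.5,8.5,8.5,8.5,8.5],"slide":[[4.5,-2,0.7],[9,-4,1.4],[13.5,-6,2.1],[18,-8,2.8],[22.5,-10,3.5],[27,-12,4.2],[31.5,-14.2,5],[36,-16.2,5.7],[40,-18,6.3],[44,-19.8,7]],"twist":[0.02,0.04,0.06,0.08,0.1,0.12,0.14,0.156,0.156,0.156]}'
python3 go.py -120 -102 130 -1.571 -120 -102 21 -1.571
```

```text
time_s: 1.1
tcp_pos: [0.5167, -0.2631, 0.1609]
eef_rot: [-0.0, 0.999, 0.039, -0.0]
force: [0.8, -1.4, 0.7]
grip_width: 0.0849
grasp_force: 0.0
t 1.1 jig [-241.2   83.4] z 0.1609 F [ 0.8 -1.4  0.7] w 0.0849 yawrel -1.571
slide [ 18.54 -12.12   3.09] twist 0.0
slide [ 18.54 -12.12  13.99] twist 0.0
```

```bash
python3 -m inch '{"hand":[8.54,8.54,8.54,8.54,8.54,8.54,8.54,8.54,8.54,8.54],"slide":[[4,-2.6,0.7],[8,-5.2,1.4],[12,-7.8,2.1],[15.5,-10.1,2.7],[18.5,-12.1,3.1],[18.5,-12.1,6],[18.5,-12.1,8],[18.5,-12.1,8],[18.5,-12.1,8],[18.5,-12.1,8]],"twist":[0,0,0,0,0,0,0,0,0,0]}'
python3 go.py -120 -102 21 -1.571
python3 - <<'E'
from h import *
c=read_camera("wrist"); cv2.imwrite("pics/w1.png",cv2.convertScaleAbs(c["img"][:,:,::-1],alpha=1.5))
E
```

```text
time_s: 2.1
tcp_pos: [0.6908, -0.1302, 0.0829]
eef_rot: [0.0, 0.999, 0.039, 0.001]
force: [0.1, -0.0, 0.1]
grip_width: 0.0852
grasp_force: 0.0
t 2.1 jig [-122.3 -100.6] z 0.0829 F [ 0.1 -0.   0.1] w 0.0852 yawrel -1.571
slide [ 0.13 -0.23  6.19] twist -0.0
```

View pics/w1.png

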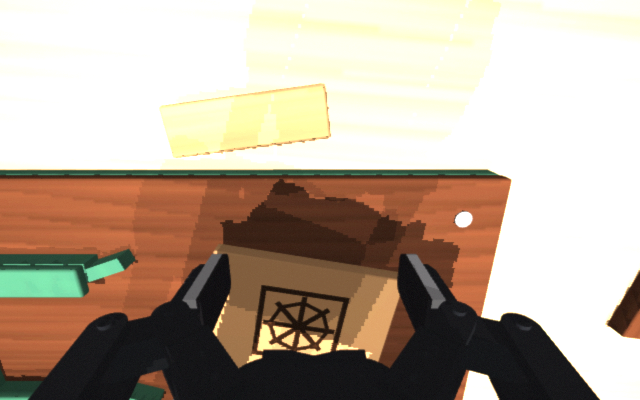

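The wrist view shows the blank's far side running from (218,247) to (397,272), the offcut at (245,120) and the fingertips at (220,255) and (410,255). I'll check the corners against the finger positions.

```bash
python3 - <<'E'
from h import *
c=read_camera("wrist"); a=1.6489;R=np.array([[np.cos(a),-np.sin(a)],[np.sin(a),np.cos(a)]]);t=np.array([.581,-.0161])
for n,u,z in[("bl front",(218,247),.042),("bl rear",(397,272),.042),("bed corner",(510,180),.03),("tipL",(222,255),.096),("tipR",(408,255),.096),("offcut near",(175,157),.025),("off nr",(329,136),.025)]: print(n,(R.T@(ray(u,z,c)-t)*1e3).round(1))
E
```

```text
bl front [-55.8 -83. ]
bl rear [-182.9  -62.6]
bed corner [-258.  -128.1]
tipL [ -76.9 -108. ]
tipR [-169.8 -107.9]
offcut near [ -27.3 -143.2]
off nr [-133.1 -157.5]
```

```bash
python3 -m inch '{"hand":[8.54,8.54,8.54,8.54,8.54,8.54,8.54,8.54,8.54,8.54],"slide":[[0.5,0,2],[0.5,0,4],[0.5,0,5],[0.5,0,5.6],[0.5,0,6.2],[0.5,0,6.2],[0.2,0,6.2],[-0.2,0,6.2],[-0.5,0,6.2],[-0.8,0,6.2]],"twist":[0,0,0,0,0,0,0,0,0,0]}'
python3 go.py -120 -66 21 -1.571
```

```text
time_s: 3.2
tcp_pos: [0.6822, -0.1304, 0.0197]
eef_rot: [0.0, 0.999, 0.039, 0.0]
force: [0.9, -0.3, 0.1]
grip_width: 0.0853
grasp_force: 0.0
t 3.2 jig [-121.9  -91.9] z 0.0197 F [ 0.9 -0.3  0.1] w 0.0853 yawrel -1.571
slide [-2.59 -0.19 -0.13] twist -0.0
```

```bash
python3 -m inch '{"hand":[8.54,8.54,8.54,8.54,8.54,8.54,8.54,8.54,8.54,8.54],"slide":[[-0.3,0,-0.1],[-0.6,0,-0.1],[-0.9,0,-0.1],[-1.2,0,-0.1],[-1.5,0,-0.1],[-1.8,0,-0.1],[-2.1,0,-0.1],[-2.4,0,-0.1],[-2.6,0,-0.1],[-2.6,0,-0.1]],"twist":[0,0,0,0,0,0,0,0,0,0]}'
python3 go.py
python3 - <<'E'
from h import *
c=read_camera("top"); i=c["img"][:,:,::-1][130:265,240:440]; cv2.imwrite("pics/t2.png",cv2.resize(cv2.convertScaleAbs(i,alpha=1.8),None,fx=4,fy=4,interpolation=cv2.INTER_CUBIC))
c=read_camera("wrist"); cv2.imwrite("pics/w2.png",c["img"][:,:,::-1])
E
```

```text
time_s: 4.2
tcp_pos: [0.6562, -0.1324, 0.0203]
eef_rot: [-0.0, 0.999, 0.039, -0.0]
force: [-0.0, -0.3, -0.8]
grip_width: 0.0856
grasp_force: 0.0
t 4.2 jig [-121.9  -65.9] z 0.0203 F [-0.  -0.3 -0.8] w 0.0856 yawrel -1.571
```

View pics/w2.png

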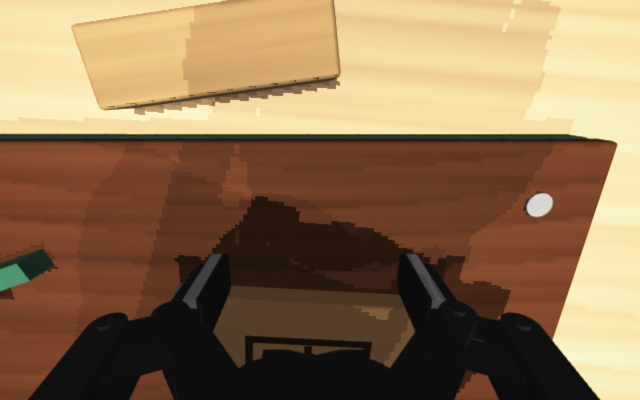

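The blank's far edge now runs from (230,285) to (403,295), almost square to the jig. Measure it.

```bash
python3 - <<'E'
from h import *
c=read_camera("wrist"); a=1.6489;R=np.array([[np.cos(a),-np.sin(a)],[np.sin(a),np.cos(a)]]);t=np.array([.581,-.0161])
for n,u,z in[("f",(235,286),.042),("r",(398,295),.042),("bed",(50,138),.03),("bed",(550,139),.03)]: print(n,(R.T@(ray(u,z,c)-t)*1e3).round(1))
E
```

```text
f [-84.2 -61.5]
r [-163.6  -56.3]
bed [  -4.5 -130.8]
bed [-228.  -130.4]
```

```bash
python3 -m inch '{"hand":[8.54,8.54,8.54,8.54,8.54,8.54,8.54,8.54,8.54,8.54],"slide":[[-0.15,0,0],[-0.3,0,0],[-0.45,0,0],[-0.6,0,0],[-0.7,0,0],[-0.7,0,0],[-0.4,0,0],[0.2,0,0],[0.8,0,-2],[1.2,0,-5]],"twist":[0,0,0,0,0,0,0,0,0,0]}'
python3 go.py -215 0 90 0 -215 0 26 0
python3 - <<'E'
from h import *
c=read_camera("wrist"); cv2.imwrite("pics/w3.png",c["img"][:,:,::-1])
E
```

```text
time_s: 5.35
tcp_pos: [0.6683, -0.1312, 0.0691]
eef_rot: [-0.001, 0.999, 0.039, -0.001]
force: [0.6, -0.1, 0.2]
grip_width: 0.0854
grasp_force: 0.0
t 5.35 jig [-121.5  -78. ] z 0.0691 F [ 0.6 -0.1  0.2] w 0.0854 yawrel -1.571
slide [-7.8   9.35 -2.08] twist -1.571
slide [-7.79  9.36  4.32] twist -1.571
```

View pics/w3.png

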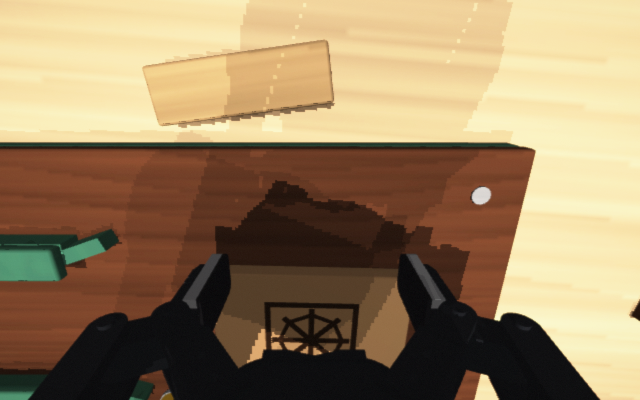

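```bash
python3 - <<'E'
from h import *
c=read_camera("wrist"); a=1.6489;R=np.array([[np.cos(a),-np.sin(a)],[np.sin(a),np.cos(a)]]);t=np.array([.581,-.0161])
for n,u,z in[("f",(235,265),.042),("r",(398,268),.042),("bed",(50,145),.03),("bed",(500,145),.03),("rail lip inner edge L",(0,282),.052),("R",(64,280),.052)]: print(n,(R.T@(ray(u,z,c)-t)*1e3).round(1))
E
```

```text
f [-68.7 -53.1]
r [-181.   -50.6]
bed [  45.5 -133.5]
bed [-242.  -133.5]
rail lip inner edge L [ 84.7 -46.5]
R [ 42. -48.]
```

```bash
python3 -m inch '{"hand":[8.54,8,7.5,7.5,7.5,7.5,7.5,7.5,7.5,7.5],"slide":[[0,1,-2],[-1,3,-2],[-2.5,5,-2],[-4,7,-2],[-5.5,9,-2],[-7,10,-2],[-7.8,10,-2],[-7.8,10,-2],[-7.8,10,-2],[-7.8,10,-2]],"twist":[-0.149,-0.298,-0.447,-0.596,-0.745,-0.894,-1.043,-1.192,-1.341,-1.49]}'
python3 go.py -221 0 26 0
python3 - <<'E'
from h import *
c=read_camera("wrist"); cv2.imwrite("pics/w4.png",c["img"][:,:,::-1])
E
```

```text
time_s: 6.45
tcp_pos: [0.5987, -0.2373, 0.0901]
eef_rot: [-0.0, 0.706, 0.708, 0.0]
force: [0.3, 0.3, 0.1]
grip_width: 0.0751
grasp_force: 0.0
t 6.45 jig [-221.9   -0.4] z 0.0901 F [0.3 0.3 0.1] w 0.0751 yawrel -0.075
slide [ 0.09 -0.04  6.41] twist -0.075
```

View pics/w4.png

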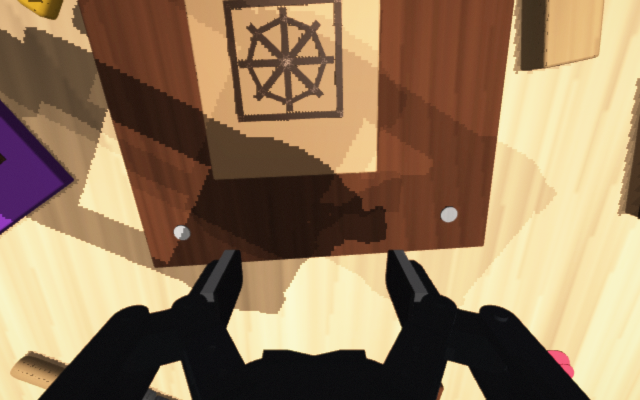

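```bash
python3 - <<'E'
from h import *
c=read_camera("wrist"); a=1.6489;R=np.array([[np.cos(a),-np.sin(a)],[np.sin(a),np.cos(a)]]);t=np.array([.581,-.0161])
for n,u,z in[("rear+y",(214,180),.042),("rear-y",(378,171),.042),("bed+y",(155,267),.03),("bed-y",(484,245),.03),("side-y",(378,60),.042),("side+y",(196,60),.042)]: print(n,(R.T@(ray(u,z,c)-t)*1e3).round(1))
E
```

```text
rear+y [-188.8   64.9]
rear-y [-189.6  -45. ]
bed+y [-259.8  128.3]
bed-y [-256.9 -129.5]
side-y [-122.1  -44.6]
side+y [-115.2   62.7]
```

The rear edge (214,180)–(378,171) puts the blank at about jig (-119, +10), square to the jig. My earlier reading had used the lower edge of the blank. I'll push with a diagonal of -10 mm in y before the guides.

```bash
python3 -m inch '{"hand":[7.5,7.5,7.5,7.5,7.5,7.5,7.5,7.5,7.5,7.5],"slide":[[0,-1,2],[0,-1,4],[0,-1,5.5],[0,-1,6.4],[0,-1,6.4],[0.5,-1,6.4],[1,-1,6.4],[1.5,-1,6.4],[1.9,-1,6.4],[2.3,-1,6.4]],"twist":[-0.075,-0.075,-0.075,-0.075,-0.075,-0.075,-0.075,-0.075,-0.075,-0.075]}'
python3 go.py -145 0 26 0
```

```text
time_s: 7.55
tcp_pos: [0.5887, -0.2138, 0.0267]
eef_rot: [0.0, 0.681, 0.732, 0.0]
force: [0.6, -0.6, -0.0]
grip_width: 0.0752
grasp_force: 0.5
t 7.55 jig [-197.7    7.7] z 0.0267 F [ 0.6 -0.6 -0. ] w 0.0752 yawrel -0.006
slide [5.28 0.74 0.07] twist -0.006
```

```bash
python3 -m inch '{"hand":[7.5,7.5,7.5,7.5,7.5,7.5,7.5,7.5,7.5,7.5],"slide":[[0.5,0.05,0],[1,0.15,0],[1.5,0.25,0],[2,0.35,0],[2.5,0.45,0],[3,0.55,0],[3.5,0.65,0],[4,0.75,0],[4.5,0.85,0],[4.8,0.9,0]],"twist":[-0.006,-0.006,-0.006,-0.006,-0.006,-0.006,-0.006,-0.006,-0.006,-0.006]}'
python3 go.py
python3 - <<'E'
from h import *
c=read_camera("wrist"); cv2.imwrite("pics/w5.png",c["img"][:,:,::-1]); np.savez("w5",**{k:c[k] for k in("mtx","R","t")})
E
```

```text
time_s: 8.55
tcp_pos: [0.5941, -0.1651, 0.0263]
eef_rot: [-0.0, 0.679, 0.734, 0.0]
force: [-0.1, -1.3, 0.4]
grip_width: 0.0753
grasp_force: 0.6
t 8.55 jig [-149.6   -1.4] z 0.0263 F [-0.1 -1.3  0.4] w 0.0753 yawrel 0.0
```

View pics/w5.png

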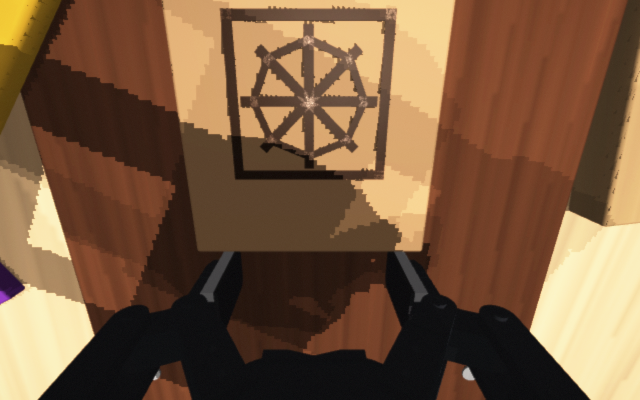

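The blank is square in the view, with rear corners at (198,250) and (421,250), and is centred on the fingers. Check its y.

```bash
python3 - <<'E'
from h import *
c=np.load("w5.npz"); a=1.6489;R=np.array([[np.cos(a),-np.sin(a)],[np.sin(a),np.cos(a)]]);t=np.array([.581,-.0161])
for n,u,z in[("rear+y",(198,250),.042),("rear-y",(421,250),.042),("f+y",(164,5),.042),("f-y",(456,5),.042),("centre",(309,102),.042),("bed -y edge",(530,340),.03),("bed+y",(92,330),.03)]: print(n,(R.T@(ray(u,z,c)-t)*1e3).round(1))
E
```

```text
rear+y [-137.9   55.1]
rear-y [-137.9  -53.2]
f+y [-34.9  54.8]
f-y [-34.8 -54.1]
centre [-69.4   0.9]
bed -y edge [-205.5 -130.6]
bed+y [-197.9  129.7]
```

```bash
python3 -m inch '{"hand":[7.5,7.5,7.5,7.5,7.5,7.5,7.5,7.5,7.5,7.5],"slide":[[0.7,0,0],[1.5,0,0],[2.4,0.02,0],[3.3,0.05,0],[4.2,0.05,0],[5.1,0.05,0],[6,0.05,0],[6.9,0.05,0],[7.8,0.05,0],[8.5,0.05,0]],"twist":[0,0,0,0,0,0,0,0,0,0]}'
python3 go.py 0 0 26 0
```

```text
time_s: 9.6
tcp_pos: [0.5879, -0.08, 0.0263]
eef_rot: [-0.0, 0.679, 0.734, 0.0]
force: [0.4, -0.8, -1.0]
grip_width: 0.075
grasp_force: 0.3
t 9.6 jig [-64.3  -1.8] z 0.0263 F [ 0.4 -0.8 -1. ] w 0.075 yawrel 0.0
slide [ 6.43 -0.18  0.04] twist 0.0
```

```bash
python3 -m inch '{"hand":[7.5,7.5,7.5,7.5,7.5,7.5,7.5,7.5,7.5,7.5],"slide":[[0.6,0,0],[1.2,0,0],[1.8,0,0],[2.4,0,0],[3,0,0],[3.6,0,0],[4.2,0,0],[4.8,0,0],[5.3,0,0],[5.8,0,0]],"twist":[0,0,0,0,0,0,0,0,0,0]}'
python3 go.py
python3 -m inch '{"hand":[7.5,7.5,7.5,7.5,7.5,7.5,7.5,7.5,7.5,7.5],"slide":[[0.1,0,0],[0.2,0,0],[0.3,0,0],[0.4,0,0],[0.5,0,0],[0.6,0,0],[0.65,0,0],[0.7,0,0],[0.7,0,0],[0.7,0,0]],"twist":[0,0,0,0,0,0,0,0,0,0]}'
python3 go.py
```

```text
time_s: 10.6
tcp_pos: [0.5834, -0.0226, 0.0263]
eef_rot: [-0.0, 0.679, 0.734, 0.0]
force: [-0.6, -1.0, -0.8]
grip_width: 0.0748
grasp_force: 0.3
t 10.6 jig [-6.7 -1.9] z 0.0263 F [-0.6 -1.  -0.8] w 0.0748 yawrel -0.0
time_s: 11.6
tcp_pos: [0.5829, -0.0163, 0.0263]
eef_rot: [0.0, 0.679, 0.734, -0.0]
force: [-0.4, -3.8, -0.0]
grip_width: 0.0752
grasp_force: 2.2
t 11.6 jig [-0.3 -1.8] z 0.0263 F [-0.4 -3.8 -0. ] w 0.0752 yawrel -0.0
```

```bash
python3 -m inch '{"hand":[7.5,7.5,7.5,7.5,7.5,7.5,7.5,7.5,7.5,7.5],"slide":[[0.05,0,0],[0.1,0,0],[0.15,0,0],[0.2,0,0],[0.25,0,0],[0.25,0,0],[0.25,0,0],[0.25,0,0],[0.25,0,0],[0.25,0,0]],"twist":[0,0,0,0,0,0,0,0,0,0]}'
python3 go.py
```

```text
time_s: 12.6
tcp_pos: [0.5829, -0.016, 0.0265]
eef_rot: [0.001, 0.679, 0.734, -0.001]
force: [-0.6, -24.3, -0.3]
grip_width: 0.0751
grasp_force: 11.9
t 12.6 jig [-0.  -1.9] z 0.0265 F [ -0.6 -24.3  -0.3] w 0.0751 yawrel -0.001
```

The blank is home: the TCP stopped at x≈0 with 24 N. I'll back off, rise and go above the knob.

```bash
python3 -m inch '{"hand":[7.5,7.5,7.5,7.5,7.5,7.5,7.5,7.5,7.5,7.5],"slide":[[-0.5,0,0],[-1.5,0,0],[-3,0,-2],[-3.5,0,-5],[-5,-3,-8],[-6.5,-7,-9],[-7.1,-11,-9],[-7.1,-14.1,-9],[-7.1,-14.1,-9],[-7.1,-14.1,-9]],"twist":[0,0,0,0,0,0,0,0,0,0]}'
python3 go.py -71 139 48 0
python3 - <<'E'
from h import *
c=read_camera("wrist"); np.savez("w6",**{k:c[k] for k in("mtx","R","t")}); a=cv2.resize(c["img"][:,:,::-1],(640,400))
d=read_camera("top"); b=cv2.resize(cv2.convertScaleAbs(d["img"][:,:,::-1][150:260,240:400],alpha=1.8),None,fx=4,fy=4,interpolation=cv2.INTER_CUBIC)[:200*2]
cv2.imwrite("pics/w6.png",a); cv2.imwrite("pics/t6.png",b)
E
```

```text
time_s: 13.6
tcp_pos: [0.4478, -0.0957, 0.1168]
eef_rot: [0.001, 0.679, 0.734, 0.0]
force: [1.2, -0.6, 0.4]
grip_width: 0.0749
grasp_force: 0.0
t 13.6 jig [-68.9 139. ] z 0.1168 F [ 1.2 -0.6  0.4] w 0.0749 yawrel -0.001
slide [-0.2  -0.01  6.88] twist -0.001
```

View pics/w6.png

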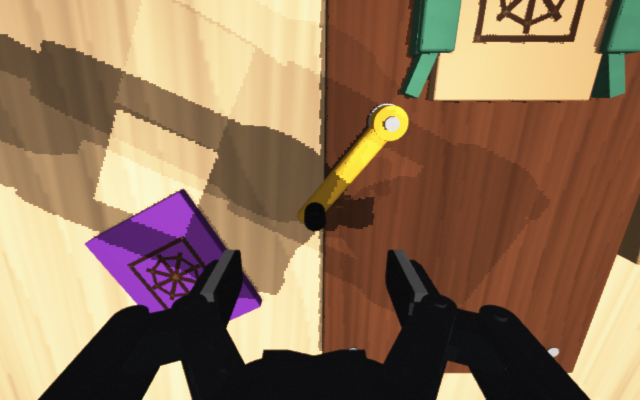

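The blank is in the slot with its rear edge at y=100. The pivot is at (391,124) and the knob top at (315,215).

```bash
python3 - <<'E'
from h import *
c=np.load("w6.npz"); a=1.6489;R=np.array([[np.cos(a),-np.sin(a)],[np.sin(a),np.cos(a)]]);t=np.array([.581,-.0161])
for n,u,z in[("rear+y",(435,100),.042),("rear-y",(590,100),.042),("knob",(315,213),.068),("piv",(391,124),.048)]: print(n,(R.T@(ray(u,z,c)-t)*1e3).round(1))
th0=np.arctan2(71-5,139-85)
for th in np.linspace(2.26,0,20): print(round(th,2),((np.array([-5,85])+85*np.array([-np.sin(th),-np.cos(th)]))).round(1))
E
```

```text
rear+y [10.5 54. ]
rear-y [ 10.5 -55.1]
knob [-64.3 138.4]
piv [-5.3 85.1]
2.26 [-70.6 139.1]
2.14 [-76.5 130.9]
2.02 [-81.5 122.1]
1.9 [-85.3 112.7]
1.78 [-88.1 103. ]
1.67 [-89.6  93. ]
1.55 [-90.   82.9]
1.43 [-89.1  72.9]
1.31 [-87.1  63. ]
1.19 [-83.9  53.4]
1.07 [-79.6  44.2]
0.95 [-74.2  35.7]
0.83 [-67.9  27.8]
0.71 [-60.6  20.7]
0.59 [-52.6  14.6]
0.48 [-43.9   9.4]
0.36 [-34.7   5.4]
0.24 [-25.    2.4]
0.12 [-15.1   0.6]
0.0 [-5.  0.]
```

```bash
python3 -m inch '{"hand":[7.5,7.5,7.5,6,4,1.2,1.2,1.2,1.2,1.2],"slide":[[0,0,3],[0,0,6],[0,0,6.7],[0,0,6.7],[0,0,6.7],[0,0,6.7],[0,0,6.7],[0,0,6.7],[0,0,6.7],[0,0,6.7]],"twist":[0,0,0,0,0,0,0,0,0,0]}' 25
python3 go.py
```

```text
time_s: 14.7
tcp_pos: [0.4482, -0.0955, 0.0502]
eef_rot: [0.001, 0.679, 0.734, 0.0]
force: [1.2, 0.1, 7.5]
grip_width: 0.0147
grasp_force: 25.4
t 14.7 jig [-68.8 138.6] z 0.0502 F [1.2 0.1 7.5] w 0.0147 yawrel -0.0
```

```bash
python3 -m inch '{"hand":[1.2,1.2,1.2,1.2,1.2,1.2,1.2,1.2,1.2,1.2],"slide":[[-0.6,0.8,-0.15],[-1.1,1.7,-0.15],[-1.5,2.6,-0.15],[-1.75,3.6,-0.15],[-1.9,4.6,-0.15],[-1.95,5.6,-0.15],[-1.85,6.6,-0.15],[-1.65,7.6,-0.15],[-1.35,8.55,-0.15],[-0.9,9.5,-0.15]],"twist":[0,0,0,0,0,0,0,0,0,0]}'
python3 go.py
```

```text
time_s: 15.7
tcp_pos: [0.5438, -0.0965, 0.0509]
eef_rot: [0.0, 0.679, 0.734, 0.0]
force: [-3.5, -3.2, -0.5]
grip_width: 0.0146
grasp_force: 25.7
t 15.7 jig [-77.3  43.3] z 0.0509 F [-3.5 -3.2 -0.5] w 0.0146 yawrel -0.0
```

```bash
python3 -m inch '{"hand":[1.2,1.2,1.2,1.2,1.2,1.2,1.2,1.2,1.2,1.2],"slide":[[0.55,0.85,0],[1.2,1.65,0],[1.9,2.35,0],[2.7,2.95,0],[3.55,3.5,0],[4.5,3.9,0],[5.45,4.2,0],[6.45,4.35,0],[7.4,4.4,0],[7.6,4.4,0]],"twist":[0,0,0,0,0,0,0,0,0,0]}'
python3 go.py
python3 - <<'E'
from h import *
c=read_camera("wrist"); np.savez("w7",**{k:c[k] for k in("mtx","R","t")}); cv2.imwrite("pics/w7.png",c["img"][:,:,::-1])
E
```

```text
time_s: 16.7
tcp_pos: [0.5811, -0.0176, 0.0509]
eef_rot: [0.001, 0.679, 0.734, -0.001]
force: [-1.8, -18.2, -0.1]
grip_width: 0.0146
grasp_force: 25.6
t 16.7 jig [-1.5  0. ] z 0.0509 F [ -1.8 -18.2  -0.1] w 0.0146 yawrel 0.001
```

View pics/w7.png

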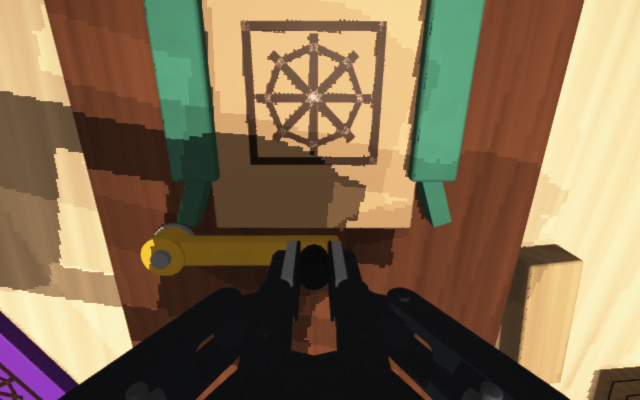

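The bar lies square across the mouth and is pressed against its stop with 18 N. Release, lift and check.

```bash
python3 -m inch '{"hand":[2,3,4,4,4,4,4,4,4,4],"slide":[[0,0,0],[0,0,0],[0,0,0],[0,0,0],[0,0,-1],[0,0,-3],[0,0,-6],[-2,0,-9],[-5,0,-12],[-8,0,-12]],"twist":[0,0,0,0,0,0,0,0,0,0]}'
python3 go.py
python3 - <<'E'
from h import *
c=read_camera("wrist"); np.savez("w8",**{k:c[k] for k in("mtx","R","t")}); cv2.imwrite("pics/w8.png",c["img"][:,:,::-1])
E
```

```text
time_s: 17.75
tcp_pos: [0.5887, -0.0986, 0.1763]
eef_rot: [0.003, 0.679, 0.734, 0.002]
force: [0.1, 0.1, -0.3]
grip_width: 0.0404
grasp_force: 0.0
t 17.75 jig [-82.8  -1.3] z 0.1763 F [ 0.1  0.1 -0.3] w 0.0404 yawrel 0.001
```

View pics/w8.png

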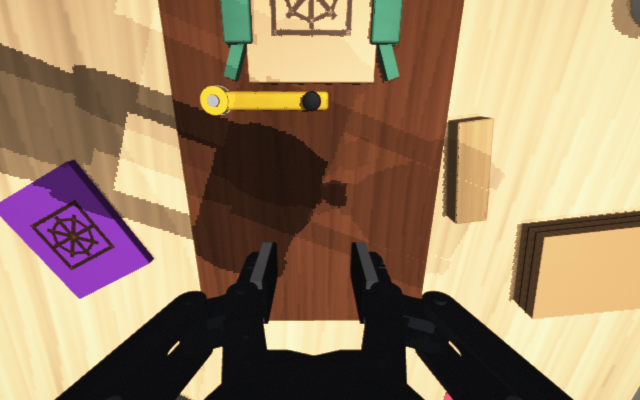

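The bar runs level from (213,100) to (325,100), so it is shut and square to the jig. The blank's rear edge is parallel just ahead of it, and the bystanders haven't moved.

```bash
python3 - <<'E'
from h import *
c=np.load("w8.npz"); a=1.6489;R=np.array([[np.cos(a),-np.sin(a)],[np.sin(a),np.cos(a)]]);t=np.array([.581,-.0161])
for n,u,z in[("rear+y",(249,82),.042),("rear-y",(374,82),.042),("knob",(312,100),.068),("piv",(213,100),.048)]: print(n,(R.T@(ray(u,z,c)-t)*1e3).round(1))
print(hand_in())
E
```

```text
rear+y [10.4 54.8]
rear-y [ 10.5 -54.7]
knob [-4.1 -0.2]
piv [-4.5 86. ]
the job is handed in; nothing more can be done
None
```

The blank is fully home against the end stop (rear edge measured at jig x ≈ 10.5 mm, target 10), the turn-button is shut behind it, and the job was handed in at about 18 s with no bystander seen to move.

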